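Close the flower press

ROBOT

A 6-joint arm with a two-finger parallel gripper is mounted at the origin on the work surface. World frame = base frame: x ahead of the robot, y to its left, z up, the work surface at z = 0. Lengths are in m, angles in rad, forces in N, time in s.
With the tool pointing down it reaches from about 0.275 to 0.975 m from the base axis. Payload 8.4 kg.
Tool frame: the origin (TCP) lies on the centre line of the jaws, within the pads' length; the fingertips stand 17 mm ahead of it and the grasp point (between the pads) lies 2 mm behind it; z points along the fingers, y is the line along which they close (so a half turn about z gives the same grasp; the last joint's range is limited). The gripper opens to 92 mm and grips with 3 to 60 N. Pads are 20 mm wide; open, the fingers measure 128 mm over their backs; the gripper's body (75 mm by 189 mm) begins 69 mm behind the grasp point.
Start: joints at [-1.141, 0.353, 1.633, -0, 1.155, -0.002], TCP at [0.262, -0.568, 0.232] pointing down, gripper open.
Joint ranges: [-2.63, 2.63], [-0.92, 2.1], [0.06, 2.66], [-1.3, 4.44], [0, 2.69], [-3.02, 3.02]. Speed limits (rad/s): [2.22, 2.22, 2.79, 3.14, 3.14, 3.14].

INTERFACE

Orientations are given as [roll, pitch, yaw] about the fixed x, y, z axes, in that order (R = Rz(yaw) Ry(pitch) Rx(roll)).
In Python, from station import sensors, viewer, close_job gives the robot as it stands. The module is installed in compiled form; this text tells all that it offers.
- The arm moves only by the tool play_rows, never from a script. Its argument "deltas" is text: rows parted by semicolons, each of 7 numbers parted by spaces: the shift along the world's x, y, z in cm, then the turn, a rotation vector about the world's x, y, z in rad, then the finger opening in cm, from 0 to 9.19. A call has exactly 5 rows; each row shifts and turns the commanded pose from where the row before left it; what a row does not reach is not made up. A row lasts 1/12 s, in which the tool goes at most 41.7 mm and 7.16 degrees, less where a joint would pass 70% of its speed; a pose out of reach is approached as far as the arm can. A call with a gripper value outside its range is refused whole. The fingers move at their own pace and stop on an object; the grip force is fixed at half the most. Time passes only in rows, so rows that do not move let the fingers close, or fill a call up. It gives the time, the measured TCP pose, the force, the opening and the grip force at its end, in the units of the state.
- sensors.observe(): the state, without advancing time (a new reading comes with each control period).
- viewer.grab_frame(name): name is "side" or "top" or "wrist"; returns the picture (480x640x3 uint8, red, green, blue); there is no depth.
- viewer.camera_info(name): a dict with "mtx" (3x3 intrinsics, pixels), "camera_from_world" (4x4, takes a point from world to camera coordinates). Camera axes: x right, y down, z forward; pixel columns grow to the right and rows downward; lengths in m; the calibration is good to about 2 mm. A picture is of the moment at which its call begins: read the wrist's pose just before it. camera_info takes no time and is no camera call; for the wrist camera it gives the pose at the moment of the call.
- close_job(): hands the job in; it is judged then, once.
The state is a dict: "time_s": time; "qpos": joint angles; "qd": joint speeds; "joint_torque": joint torques, N m; "ee_pos": TCP position; "tcp_rot": TCP orientation; "contact_force": force on the tool from outside, world axes, zero at the start; "torque": the same for the moment, N m; "width": finger opening in m; "grip_force": force on a finger pad.
Only numpy, scipy, OpenCV 4.12 (cv2) and the standard library are available. Lean on these libraries where they do the work, as an engineer would, in place of code of your own. Each camera call takes 0.05 s, during which the arm holds its last target. There are 200 camera calls.

TASK

Get the flower press working: push the pack of boards lying in it all the way back, square against the fence, while the cover is still open. Then lower the hinged cover gently onto the pack without letting it drop, press down on its brass handle bar with a push of about 8 newtons for a good second, and let go, leaving the cover resting on the pack. Leave the vase, candlestick and books where they are.

Things in the scene. Friction and masses are not known exactly. Their poses are not given: they have to be found in the camera images.
- press: Wooden flower press fixed to the table, base 215 x 190 mm. Origin: on the table under its middle; x points level from the handle side to the hinge side, z up. The pack lies on its plywood platen: top 45 mm above the table, x = -85 to 67, y = -80 to 80 mm, on stiff preloaded brass springs that yield a few mm when pressed (rate not given: go by force).
- fence (a point): Middle of the foot of the press's upright wooden fence, on its face towards the handle: x = 70 mm in the press, at the height of the platen top. The fence is 170 mm wide and rises to 72 mm above the table.
- pack: Loose pack of plywood and card boards: one rigid block 130 (x) by 120 (y) by 35 mm high, about 0.4 kg, on the platen. Origin: centre of its underside; axes roughly those of the press. At the start pulled out towards the handle side and a little askew. Home, its far edge lies along the fence: origin at x = 5 mm of the press, front edge at x = -60 mm.
- cover: Hinged wooden cover, board 137 x 170 x 12 mm, about 0.35 kg. Origin on the hinge axis (x = 95 mm in the press, 92 mm above the table); y is the hinge axis, x points from the board to the hinge, level when it lies on the pack. Starts open, leaning back 5 to 16 degrees past upright. Slight friction: stays put near upright, falls shut once some 10 to 25 degrees forward of it.
- cover_bar (a point): Middle of the round brass handle bar of the cover, 12 mm thick, parallel to the hinge and 205 mm from it, 4 mm above the hinge axis when the cover is level. Two brackets 140 mm apart hold it, with 44 mm open between bar and board. About 96 mm above the table when shut, 290 mm when open. A rib under the cover, 90 mm from the hinge, bears on the pack.
- vase: White ceramic vase, 86 mm wide, 145 mm tall; origin at the centre of its underside. Leave alone.
- candlestick: Turned wooden candlestick with a cream candle, 80 mm wide, 165 mm tall; origin at the centre of its underside. Leave alone.
- books: Two stacked books as one piece, 150 x 210 x 44 mm; origin at the centre of the underside. Leave alone.
Things that resemble listed ones, but are neither listed nor needed, are in the scene too. Leave any orange or turquoise look-alike of the pack alone.

How it is judged:
On the way, in this order (a step that is already met when the one before it is completed fails the run):
1. the pack is home and square against the fence (within 4 mm and 3 degrees) with the cover still open (x of pack in the frame of press above 0.001 m and angle between the x axis of pack and the x axis of press, either way round below 0.055 rad and height (world z) of cover_bar above 0.2 m), for 0.2 s.
2. the cover is pressed onto the pack for 0.8 s: 11 to 36 N between them, which a push of about 8 N (4 to 13 N) on the handle bar gives (contact force between cover and pack between 11 and 36 N and angle between the x axis of cover and the x axis of press, either way round below 0.12 rad), for 0.8 s.
At the end, for the whole second after the job is handed in: The cover rests level on the pack (within 2 degrees), still and let go; the pack is still home against the fence within 4 mm and square within 3 degrees (angle between the x axis of cover and the x axis of press, either way round below 0.04 rad and height (world z) of cover_bar below 0.11 m and contact force between cover and pack above 0.5 N and x of pack in the frame of press above 0.001 m and angle between the x axis of pack and the x axis of press, either way round below 0.055 rad and angular speed of cover below 0.1 rad/s and linear speed of pack below 0.02 m/s); the robot touches nothing.
It fails at once if the cover was dropped or flung (turning faster than 2 rad/s, about 0.4 m/s at the handle bar) (angular speed of cover above 2 rad/s).
It fails at once if the cover slammed or was pressed far too hard (over 55 N on the pack) (contact force between cover and pack above 55 N).
It fails at once if the vase, candlestick or books were moved by more than 20 mm (distance of any of vase, candlestick, books from where it was at the start of the episode above 0.02 m).
It also fails if it takes over 69 s, if anything falls off the work surface, if the arm or the gripper's body presses on something with over 40 N, if the wrist force passes 120 N, or if a joint passes its speed limit or range.

## Working session

There is one attempt and no reset: what is moved stays moved. The work goes in short steps, Python scripts to look and compute and a tool call to move; the robot and the scene stay as the last step left them, time stands still between calls to the robot, and variables do not carry over. Pictures are saved under pics/ and viewed, at most 10 in all, crops included, and the job is handed in when it is done.

Besides the shell and the picture viewer there is one more tool, called after "Call:" as name(argument=value, ...) on one line, values as JSON. play_rows: Moves the arm, as the interface text tells. Its arguments: {"type":"object","properties":{"deltas":{"type":"string"}},"required":["deltas"]}

```bash
mkdir -p pics; python3 - <<'E'
from station import sensors, viewer
import cv2,numpy as np
for n in ("side","top"):
    f=viewer.grab_frame(n); cv2.imwrite(f"pics/{n}0.png",f[...,::-1])
    i=viewer.camera_info(n); print(n,np.round(i["mtx"],1).tolist(),np.round(i["camera_from_world"],4).tolist())
s=sensors.observe();print(s)
E
```

```text
side [[453.4, 0.0, 310.4], [0.0, 453.4, 240.5], [0.0, 0.0, 1.0]] [[-0.6898, 0.724, 0.0016, 0.4338], [0.5952, 0.5684, -0.568, -0.2184], [-0.4122, -0.3909, -0.823, 1.5304], [0.0, 0.0, 0.0, 1.0]]
top [[464.9, 0.0, 321.4], [0.0, 464.9, 245.5], [0.0, 0.0, 1.0]] [[-0.021, -0.9998, -0.007, -0.0805], [-0.9867, 0.0219, -0.1613, 0.5616], [0.1614, 0.0035, -0.9869, 1.0059], [0.0, 0.0, 0.0, 1.0]]
{'time_s': 0.1, 'qpos': array([-1.14137115e+00,  3.53588055e-01,  1.63402388e+00, -2.33827368e-05,
        1.15521636e+00, -2.41059630e-03]), 'qd': array([ 0.00028239, -0.00311268, -0.00222311, -0.00071332, -0.00119241,
        0.00070847]), 'joint_torque': array([ 2.15512987e-04, -5.94905806e+01, -3.34929979e+01,  6.99175824e-02,
        1.84808829e-02, -9.37145785e-06]), 'ee_pos': array([ 0.26140257, -0.56725569,  0.23094839]), 'tcp_rot': array([-3.14035696e+00,  1.84020685e-05,  4.31845235e-01]), 'contact_force': array([ 0.67045899, -0.79361429, -0.60175199]), 'torque': array([-0.0031149 ,  0.00072767, -0.00244272]), 'grip_force': 0.0, 'width': 0.09191684006904796}
```

View pics/side0.png

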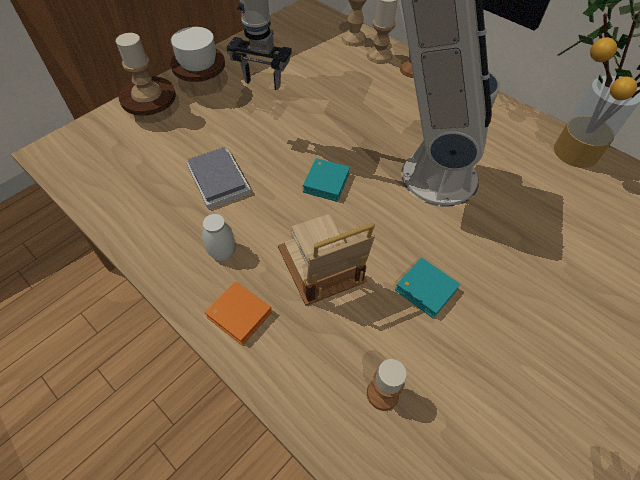

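View pics/top0.png

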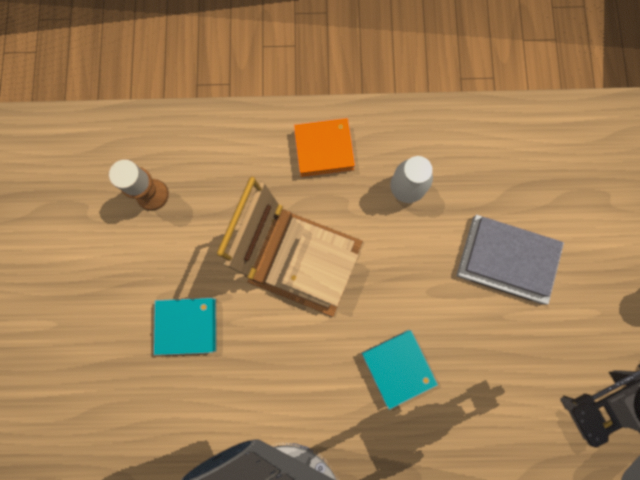

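Overview: the press is near (307,262) in top, with the hinge to the upper left (robot's left) and the handle side to the lower right. Candlestick is at (150,190), vase at (412,180), books at (512,258). I'll enlarge the press.

```bash
python3 - <<'E'
import cv2
a=cv2.imread("pics/top0.png")[170:320,205:375];cv2.imwrite("pics/topc.png",cv2.resize(a,None,fx=4,fy=4,interpolation=cv2.INTER_CUBIC))
a=cv2.imread("pics/side0.png")[205:315,265:395];cv2.imwrite("pics/sidec.png",cv2.resize(a,None,fx=5,fy=5,interpolation=cv2.INTER_CUBIC))
E
```

```text
(no output)
```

View pics/topc.png

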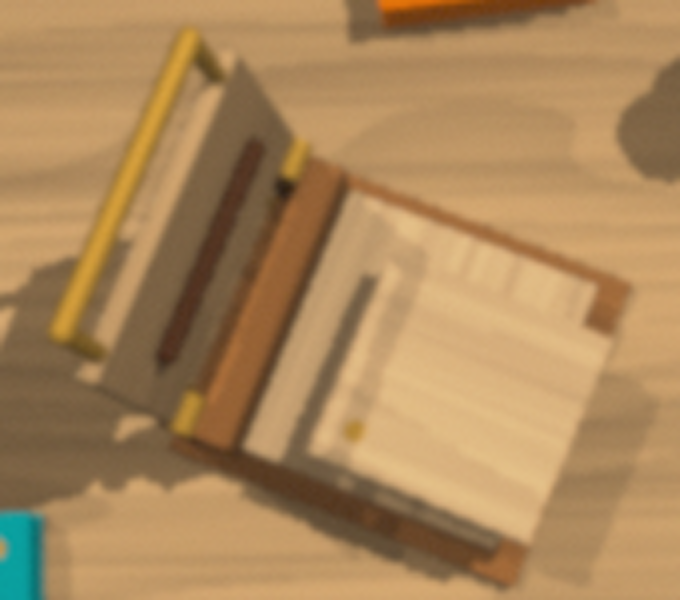

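View pics/sidec.png

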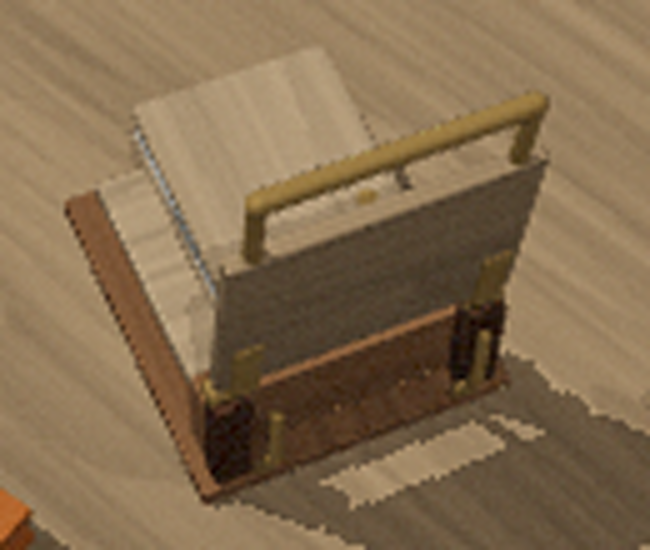

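Top crop: fence top front edge runs (346,180)–(236,452). The platen handle corners are (597,290) and (495,548). Pack top corners are (392,262), (615,338), (528,542) and (310,455), and the bar runs (190,35)–(63,332). Side crop: bar (253,205)–(540,103), pack top (133,107) and (318,47). I'll fit the poses from these.

```bash
cat > fit.py <<'E'
import numpy as np
from scipy.optimize import least_squares
from station import viewer
I={n:viewer.camera_info(n) for n in("top","side")}
def proj(n,P):
    P=np.atleast_2d(P);c=(np.c_[P,np.ones(len(P))]@I[n]["camera_from_world"].T)[:,:3]@I[n]["mtx"].T
    return c[:,:2]/c[:,2:]
T=lambda a:np.array(a,float)/4+[205,170]
S=lambda a:np.array(a,float)/5+[265,205]
def w(p,P):
    c,s=np.cos(p[2]),np.sin(p[2]);P=np.atleast_2d(P)
    return np.c_[p[0]+c*P[:,0]-s*P[:,1],p[1]+s*P[:,0]+c*P[:,1],P[:,2]]
E
python3 - <<'E'
from fit import *
F=np.array([[70,-85,72],[70,85,72],[-85,-80,45],[-85,80,45]])/1e3
ft=T([[346,180],[236,452],[597,290],[495,548]])
B=np.array([[ -107.5,-95,0],[107.5,-95,0],[107.5,95,0]])/1e3
bs=S([[68,212],[205,502],[508,384]])
r=lambda p:np.r_[(proj("top",w(p,F))-ft).ravel(),(proj("side",w(p,B[1:]))-bs[1:]).ravel()]
a=least_squares(r,[.5,-.05,1.3]);p=a.x;print("press",p,np.degrees(p[2]),a.fun.round(1))
K=np.array([[65,-60,80],[-65,-60,80],[-65,60,80],[65,60,80]])/1e3
kt=T([[392,262],[615,338],[528,542],[310,455]])
ks=S([[133,107],[318,47]])
r=lambda q:np.r_[(proj("top",w(q,K))-kt).ravel(),(proj("side",w(q,K[1:3]))-ks).ravel()]
a=least_squares(r,p);q=a.x;c,s=np.cos(p[2]),np.sin(p[2]);d=q[:2]-p[:2]
print("pack",q,a.fun.round(1),"in press",c*d[0]+s*d[1],-s*d[0]+c*d[1],np.degrees(q[2]-p[2]))
def bar(t,y): # t opening angle from level
    v=np.array([-.205*np.cos(t)+.004*np.sin(t)+.095,0,.092+.205*np.sin(t)+.004*np.cos(t)])
    return np.array([v+[0,-y,0],v+[0,y,0]])
bt=T([[190,35],[63,332]]);bb=S([[253,205],[540,103]])
r=lambda u:np.r_[(proj("top",w(p,bar(*u)))-bt).ravel(),(proj("side",w(p,bar(*u)))-bb).ravel()]
a=least_squares(r,[1.7,.075]);print("bar",np.degrees(a.x[0]),a.x[1],a.fun.round(1),w(p,bar(*a.x)))
n=lambda x,y,z:w(p,[[x,y,z]]).round(4)
print("press x axis",c,s,"handle front",n(-.11,0,.045),"fence",n(.07,0,.045),"hinge",n(.095,0,.092),"home front",n(-.06,0,.06))
E
```

```text
press [ 0.5258982  -0.05799701  1.17667992] 67.41879344776345 [-0.7 -2.4 -2.4  0.6  0.  -0.9 -0.1  1.  -0.8 -2.1 -0.7 -2.6]
pack [ 0.50193404 -0.08805363  1.17167957] [-0.6 -2.3 -1.1  0.3  0.6  0.9 -1.   0.2 -0.9 -1.2 -0.3 -2.2] in press -0.036954424482304814 0.01058545462137339 -0.2864993873728902
bar 96.43414660675313 0.07128070255919026 [-1.1  1.1 -1.6  1.6  0.8 -1.2 -0.2 -1.4] [[0.63854111 0.02723014 0.29526052]
 [0.506909   0.08197265 0.29526052]]
press x axis 0.3839924820788753 0.923336219211022 handle front [[ 0.4837 -0.1596  0.045 ]] fence [[0.5528 0.0066 0.045 ]] hinge [[0.5624 0.0297 0.092 ]] home front [[ 0.5029 -0.1134  0.06  ]]
```

Call:
play_rows(deltas="1.35 2.6 0 0 0 0.05 6;1.35 2.6 0 0 0 0.05 6;1.35 2.6 0 0 0 0.05 6;1.35 2.6 0 0 0 0.05 6;1.35 2.6 0 0 0 0.05 6")

```text
time_s: 0.52
ee_pos: [0.3293, -0.4362, 0.2312]
tcp_rot: [-3.141, -0.0, 0.684]
contact_force: [1.1, -0.5, 0.4]
width: 0.061
grip_force: 0.0
```

Call:
play_rows(deltas="1.35 2.6 0 0 0 0.05 6;1.35 2.6 0 0 0 0.05 6;1.35 2.6 0 0 0 0.05 6;1.35 2.6 0 0 0 0.05 6;1.35 2.6 0 0 0 0.05 6")

```text
time_s: 0.93
ee_pos: [0.3968, -0.3062, 0.2314]
tcp_rot: [-3.141, -0.0, 0.934]
contact_force: [0.6, 0.4, -0.5]
width: 0.0607
grip_force: 0.0
```

Call:
play_rows(deltas="1.35 2.6 0 0 0 0.05 6;1.35 2.6 0 0 0 0.05 6;1.35 2.6 0 0 0 0.05 6;1.35 2.6 0 0 0 0.05 6;1.35 2.6 0 0 0 0.045 6")

```text
time_s: 1.35
ee_pos: [0.4643, -0.1762, 0.2314]
tcp_rot: [-3.141, 0.0, 1.179]
contact_force: [0.9, -0.4, -0.0]
width: 0.0604
grip_force: 0.0
```

```bash
python3 - <<'E'
from station import sensors, viewer
import cv2
s=sensors.observe();print(s["ee_pos"],s["tcp_rot"])
i=viewer.camera_info("wrist");f=viewer.grab_frame("wrist");cv2.imwrite("pics/w1.png",f[...,::-1])
import numpy as np;np.savez("w1.npz",mtx=i["mtx"],cw=i["camera_from_world"])
E
```

```text
[ 0.46433116 -0.17620602  0.23144983] [-3.14131639e+00  1.85803509e-05  1.17929119e+00]
```

View pics/w1.png

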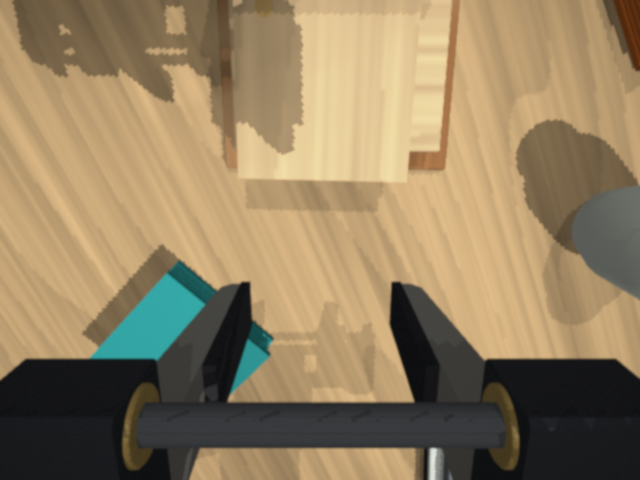

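Wrist view: pack front top corners are (237,178) and (407,183), base front corners are near (226,170) and (444,170), and the platen corner is (440,152).

```bash
cat >> fit.py <<'E'
W=np.load("w1.npz")
def ray(m,cw,uv,z):
    R,t=cw[:3,:3],cw[:3,3];o=-R.T@t
    d=R.T@np.linalg.solve(m,[uv[0],uv[1],1]);return o+d*(z-o[2])/d[2]
p=np.array([.5259,-.058,1.1767])
def inp(P):
    d=P[:2]-p[:2];c,s=np.cos(p[2]),np.sin(p[2]);return np.round(1e3*np.array([c*d[0]+s*d[1],-s*d[0]+c*d[1]]),1)
E
python3 - <<'E'
from fit import *
for n,uv,z in [("pack y+",(237,178),.08),("pack y-",(407,183),.08),("base y+ (-107,95)",(226,170),.025),("base y-",(444,170),.025),("base side far y-",(459,0),.025),("base y- z15",(444,170),.015),("platen (-85,-80)",(440,152),.045)]:
    P=ray(W["mtx"],W["cw"],uv,z);print(n,P.round(4),inp(P))
E
```

```text
pack y+ [ 0.4217 -0.1229  0.08  ] [-99.9  71.3]
pack y- [ 0.5321 -0.1723  0.08  ] [-103.2  -49.6]
base y+ (-107,95) [ 0.403 -0.117  0.025] [-101.6   90.8]
base y- [ 0.5711 -0.1863  0.025 ] [-101.1  -91. ]
base side far y- [ 0.6204 -0.0692  0.025 ] [ 26.  -91.6]
base y- z15 [ 0.5732 -0.1887  0.015 ] [-102.5  -93.9]
platen (-85,-80) [ 0.5682 -0.1672  0.045 ] [-84.6 -81. ]
```

Call:
play_rows(deltas="0 0 -3.24 0 0 0 6;0 0 -3.24 0 0 0 6;0 0 -3.24 0 0 0 6;0 0 -3.24 0 0 0 6;0 0 -3.24 0 0 0 6")

```text
time_s: 1.82
ee_pos: [0.4638, -0.1776, 0.0682]
tcp_rot: [3.141, 0.0, 1.177]
contact_force: [0.3, -0.4, 0.4]
width: 0.0601
grip_force: 0.0
```

Call:
play_rows(deltas="0.23 0.55 0 0 0 0 6;0.23 0.55 0 0 0 0 6;0.23 0.55 0 0 0 0 6;0.19 0.46 0 0 0 0 6;0.19 0.46 0 0 0 0 6")

```text
time_s: 2.23
ee_pos: [0.4764, -0.1518, 0.0715]
tcp_rot: [3.138, -0.0, 1.177]
contact_force: [-0.8, -3.2, 1.7]
width: 0.0602
grip_force: 1.6
```

Call:
play_rows(deltas="0.19 0.46 0 0 0 0 6;0.19 0.46 0 0 0 0 6;0.19 0.46 0 0 0 0 6;0.19 0.46 0 0 0 0 6;0.19 0.46 0 0 0 0 6")

```text
time_s: 2.65
ee_pos: [0.4845, -0.1286, 0.0698]
tcp_rot: [3.141, 0.0, 1.177]
contact_force: [-1.3, -3.3, 2.7]
width: 0.06
grip_force: 2.0
```

Call:
play_rows(deltas="0.04 0.09 0 0 0 0 6;0.04 0.09 0 0 0 0 6;0.04 0.09 0 0 0 0 6;0 0 0 0 0 0 6;0 0 0 0 0 0 6")

```text
time_s: 3.07
ee_pos: [0.4854, -0.1261, 0.0694]
tcp_rot: [-3.141, -0.0, 1.177]
contact_force: [-0.7, -2.2, 1.1]
width: 0.0596
grip_force: 0.5
```

Call:
play_rows(deltas="0.04 0.09 0 0 0 0 6;0.04 0.09 0 0 0 0 6;0.04 0.09 0 0 0 0 6;0.04 0.09 0 0 0 0 6;0.04 0.09 0 0 0 0 6")

```text
time_s: 3.48
ee_pos: [0.4873, -0.1215, 0.0694]
tcp_rot: [-3.141, -0.0, 1.177]
contact_force: [-0.5, -1.7, -1.0]
width: 0.0598
grip_force: 0.8
```

Call:
play_rows(deltas="0.04 0.09 0 0 0 0 6;0.04 0.09 0 0 0 0 6;0 0 0 0 0 0 6;0 0 0 0 0 0 6;0 0 0 0 0 0 6")

```text
time_s: 3.9
ee_pos: [0.4885, -0.1198, 0.0696]
tcp_rot: [3.141, -0.0, 1.177]
contact_force: [-0.4, -0.1, 0.2]
width: 0.0601
grip_force: 0.0
```

Call:
play_rows(deltas="0.04 0.09 0 0 0 0 6;0.04 0.09 0 0 0 0 6;0.04 0.09 0 0 0 0 6;0 0 0 0 0 0 6;0 0 0 0 0 0 6")

```text
time_s: 4.32
ee_pos: [0.4896, -0.1172, 0.0697]
tcp_rot: [3.141, -0.0, 1.177]
contact_force: [-0.7, -1.6, 0.3]
width: 0.0598
grip_force: 0.9
```

Call:
play_rows(deltas="0.04 0.09 0 0 0 0 6;0.04 0.09 0 0 0 0 6;0 0 0 0 0 0 6;0 0 0 0 0 0 6;0 0 0 0 0 0 6")

```text
time_s: 4.73
ee_pos: [0.4894, -0.1166, 0.0697]
tcp_rot: [-3.141, 0.002, 1.177]
contact_force: [-6.1, -12.4, 4.4]
width: 0.06
grip_force: 6.4
```

Call:
play_rows(deltas="0.04 0.09 0 0 0 0 6;0 0 0 0 0 0 6;0 0 0 0 0 0 6;-0.1 -0.25 0 0 0 0 6;-0.3 -0.7 0 0 0 0 6")

```text
time_s: 5.15
ee_pos: [0.4869, -0.1238, 0.0696]
tcp_rot: [3.141, -0.001, 1.177]
contact_force: [-0.4, 0.1, -0.2]
width: 0.0598
grip_force: 0.0
```

Call:
play_rows(deltas="-0.5 -1.2 1 0 0 0 6;-0.8 -1.9 3.5 0 0 0 6;-0.3 -0.8 4 0 0 0 6;0 0 4 0 0 0 6;0 0 4 0 0 0 6")

```text
time_s: 5.57
ee_pos: [0.47, -0.1634, 0.2363]
tcp_rot: [-3.141, -0.001, 1.176]
contact_force: [1.5, 0.5, -0.8]
width: 0.06
grip_force: 0.0
```

```bash
python3 - <<'E'
from station import sensors, viewer
import cv2
s=sensors.observe();print(s["time_s"],s["ee_pos"],s["tcp_rot"],s["contact_force"])
i=viewer.camera_info("wrist");f=viewer.grab_frame("wrist")
g=cv2.resize(f[0:260,160:520],None,fx=2,fy=2,interpolation=cv2.INTER_CUBIC)
cv2.imwrite("pics/w2.png",g[...,::-1])
import numpy as np;np.savez("w1.npz",mtx=i["mtx"],cw=i["camera_from_world"])
E
```

```text
5.5667 [ 0.46995959 -0.16339717  0.23629476] [-3.14114841e+00 -5.52121836e-04  1.17578177e+00] [ 1.4716093   0.46653395 -0.80558976]
```

View pics/w2.png

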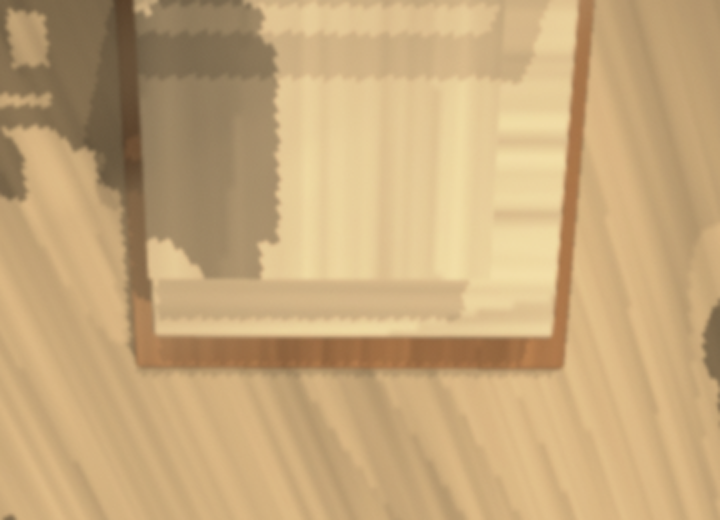

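The pack's front edge (crop row ~279) is parallel to the platen edge (row 337) and base edge (367), so it's square. I'll check the distance and refine the press pose.

```bash
python3 - <<'E'
from fit import *
f=lambda a:np.array(a)/2+[160,0]
for n,uv,z in [("pack y+",(150,278),.08),("pack y-",(491,280),.08),("plat y+",(156,336),.045),("plat y-",(553,337),.045)]:
    P=ray(W["mtx"],W["cw"],f(uv),z);print(n,P.round(4),inp(P))
E
```

```text
pack y+ [ 0.437  -0.0848  0.08  ] [-58.9  71.8]
pack y- [ 0.5475 -0.1316  0.08  ] [-59.7 -48.2]
plat y+ [ 0.4223 -0.1055  0.045 ] [-83.7  77.4]
plat y- [ 0.5683 -0.1668  0.045 ] [-84.2 -80.9]
```

Call:
play_rows(deltas="0 0 2.7 0 0 0.1047 5;0 0 2.7 0 0 0.1047 5;0 0 2.7 0 0 0.1047 5;0 0 2.7 0 0 0.1047 5;0 0 2.7 0 0 0.1047 5")

```text
time_s: 6.03
ee_pos: [0.4705, -0.1629, 0.3707]
tcp_rot: [3.141, -0.0, 1.706]
contact_force: [0.8, -0.9, -0.7]
width: 0.0501
grip_force: 0.0
```

Call:
play_rows(deltas="1.03 2.18 0 0 0 0.1047 5;1.03 2.18 0 0 0 0.1047 5;1.03 2.18 0 0 0 0.1047 5;1.03 2.18 0 0 0 0.1047 5;1.03 2.18 0 0 0 0.1047 5")

```text
time_s: 6.45
ee_pos: [0.5225, -0.0529, 0.3693]
tcp_rot: [3.141, -0.0, 2.229]
contact_force: [-0.2, -0.9, -0.2]
width: 0.0501
grip_force: 0.0
```

Call:
play_rows(deltas="1.03 2.18 0 0 0 0.1047 5;1.03 2.18 0 0 0 0.1047 5;1.03 2.18 0 0 0 0.1047 5;1.03 2.18 0 0 0 0.1047 5;1.03 2.18 0 0 0 0.1047 5")

```text
time_s: 6.87
ee_pos: [0.574, 0.0563, 0.3691]
tcp_rot: [3.141, -0.0, 2.753]
contact_force: [0.7, 0.1, 0.6]
width: 0.0498
grip_force: 0.0
```

```bash
python3 - <<'E'
from station import sensors, viewer
import cv2,numpy as np
s=sensors.observe();print(s["time_s"],s["ee_pos"],s["tcp_rot"],s["qpos"])
i=viewer.camera_info("wrist");f=viewer.grab_frame("wrist")
cv2.imwrite("pics/w3.png",f[...,::-1]);np.savez("w1.npz",mtx=i["mtx"],cw=i["camera_from_world"])
E
```

```text
6.8667 [0.57404436 0.05628844 0.36912578] [ 3.14108467e+00 -3.70911835e-04  2.75298637e+00] [ 9.47735360e-02  1.76394295e-01  1.56540252e+00  6.31370218e-04
  1.39988819e+00 -1.08752382e+00]
```

View pics/w3.png

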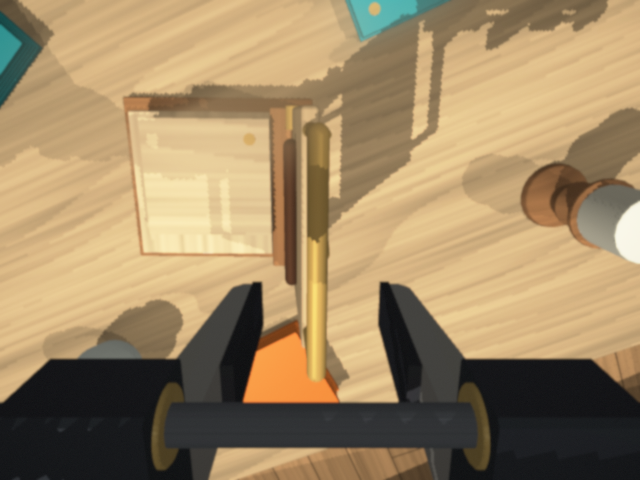

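Bar is centred between the jaws, from (317,130) to (316,378).

```bash
python3 - <<'E'
from fit import *
for uv in [(317,126),(316,379),(317,290)]:
    P=ray(W["mtx"],W["cw"],uv,.295);print(P.round(4),inp(P))
print(inp(np.array([.57404,.05629,0])))
E
```

```text
[0.5058 0.0815 0.295 ] [121.1  72.1]
[0.6439 0.024  0.295 ] [121.  -77.5]
[0.5898 0.0469 0.295 ] [121.4 -18.7]
[124.   -0.6]
```

Call:
play_rows(deltas="-0.1 -0.28 -1 0 0 0 5;0 0 -2 0 0 0 5;0 0 -2 0 0 0 5;0 0 -1.5 0 0 0 5;0 0 -1 0 0 0 5")

```text
time_s: 7.33
ee_pos: [0.5712, 0.051, 0.2919]
tcp_rot: [-3.14, -0.002, 2.745]
contact_force: [-0.3, -1.7, -0.0]
width: 0.05
grip_force: 0.0
```

Call:
play_rows(deltas="0 0 0 0 0 0 4;0 0 0 0 0 0 3;0 0 0 0 0 0 2.5;0 0 0 0 0 0 2;0 0 0 0 0 0 1.6")

```text
time_s: 7.75
ee_pos: [0.5731, 0.0521, 0.2956]
tcp_rot: [3.141, 0.002, 2.747]
contact_force: [-0.5, -0.3, 0.3]
width: 0.0192
grip_force: 0.0
```

Call:
play_rows(deltas="0 0 0 0 0 0 1.4;0 0 0 0 0 0 1.2;0 0 0 0 0 0 1;0 0 0 0 0 0 0.8;0 0 0 0 0 0 0.8")

```text
time_s: 8.17
ee_pos: [0.573, 0.0523, 0.2951]
tcp_rot: [3.141, 0.001, 2.747]
contact_force: [0.0, 0.7, 5.0]
width: 0.011
grip_force: 30.0
```

```bash
python3 - <<'E'
import numpy as np
b=lambda t:np.array([-.205*np.cos(t)+.004*np.sin(t),.205*np.sin(t)+.004*np.cos(t)])
t=1.673-.15*np.arange(12)
for k in range(11):
    d=(b(t[k+1])-b(t[k]))*100/5
    e=b(t[k+1])+[.0953,.0920]-[0,.0004]
    print(k,round(t[k+1],3),"row",(.3843*d[0]).round(3),(.9232*d[0]).round(3),d[1].round(3),"exp TCP",(.5259+.3843*e[0]).round(4),(-.058+.9232*e[0]).round(4),e[1].round(4))
E
```

```text
0 1.523 row -0.236 -0.567 0.029 exp TCP 0.5603 0.0246 0.2966
1 1.373 row -0.235 -0.564 -0.063 exp TCP 0.5485 -0.0036 0.2934
2 1.223 row -0.229 -0.549 -0.154 exp TCP 0.5371 -0.0311 0.2857
3 1.073 row -0.217 -0.522 -0.241 exp TCP 0.5263 -0.0571 0.2736
4 0.923 row -0.201 -0.483 -0.323 exp TCP 0.5162 -0.0813 0.2575
5 0.773 row -0.18 -0.433 -0.397 exp TCP 0.5072 -0.1029 0.2376
6 0.623 row -0.155 -0.373 -0.463 exp TCP 0.4994 -0.1216 0.2145
7 0.473 row -0.127 -0.305 -0.518 exp TCP 0.4931 -0.1368 0.1886
8 0.323 row -0.096 -0.23 -0.562 exp TCP 0.4883 -0.1483 0.1605
9 0.173 row -0.062 -0.15 -0.593 exp TCP 0.4852 -0.1558 0.1308
10 0.023 row -0.028 -0.067 -0.61 exp TCP 0.4838 -0.1591 0.1003
```

Call:
play_rows(deltas="-0.236 -0.567 0.03 0 0 0 0.8;-0.236 -0.567 0.03 0 0 0 0.8;-0.236 -0.567 0.03 0 0 0 0.8;-0.236 -0.567 0.03 0 0 0 0.8;-0.236 -0.567 0.03 0 0 0 0.8")

```text
time_s: 8.58
ee_pos: [0.5608, 0.0236, 0.2961]
tcp_rot: [3.141, 0.0, 2.747]
contact_force: [1.2, 0.7, -1.2]
width: 0.0112
grip_force: 30.0
```

Call:
play_rows(deltas="-0.235 -0.564 -0.03 0 0 0 0.8;-0.235 -0.564 -0.04 0 0 0 0.8;-0.235 -0.564 -0.06 0 0 0 0.8;-0.235 -0.564 -0.08 0 0 0 0.8;-0.235 -0.564 -0.1 0 0 0 0.8")

```text
time_s: 9.0
ee_pos: [0.5487, -0.005, 0.2928]
tcp_rot: [-3.141, -0.0, 2.747]
contact_force: [0.4, 1.6, 2.7]
width: 0.0111
grip_force: 30.0
```

Tracking well, with low forces.

Call:
play_rows(deltas="-0.229 -0.549 -0.12 0 0 0 0.8;-0.229 -0.549 -0.14 0 0 0 0.8;-0.229 -0.549 -0.154 0 0 0 0.8;-0.229 -0.549 -0.17 0 0 0 0.8;-0.229 -0.549 -0.19 0 0 0 0.8")

```text
time_s: 9.42
ee_pos: [0.5371, -0.0324, 0.2849]
tcp_rot: [-3.141, -0.001, 2.747]
contact_force: [-2.0, 0.4, 1.7]
width: 0.0108
grip_force: 30.0
```

Call:
play_rows(deltas="-0.22 -0.53 -0.21 0 0 0 0.8;-0.22 -0.53 -0.225 0 0 0 0.8;-0.217 -0.522 -0.24 0 0 0 0.8;-0.215 -0.515 -0.257 0 0 0 0.8;-0.213 -0.513 -0.273 0 0 0 0.8")

```text
time_s: 9.83
ee_pos: [0.5262, -0.0584, 0.2727]
tcp_rot: [-3.141, -0.001, 2.747]
contact_force: [-2.3, 1.5, 1.4]
width: 0.011
grip_force: 30.0
```

Call:
play_rows(deltas="-0.207 -0.498 -0.29 0 0 0 0.8;-0.204 -0.49 -0.307 0 0 0 0.8;-0.201 -0.483 -0.323 0 0 0 0.8;-0.198 -0.475 -0.339 0 0 0 0.8;-0.195 -0.469 -0.356 0 0 0 0.8")

```text
time_s: 10.25
ee_pos: [0.5162, -0.0825, 0.2565]
tcp_rot: [-3.141, -0.001, 2.747]
contact_force: [-4.5, 3.6, 0.1]
width: 0.011
grip_force: 30.0
```

Call:
play_rows(deltas="-0.21 -0.44 -0.368 0 0 0 0.8;-0.205 -0.435 -0.383 0 0 0 0.8;-0.2 -0.425 -0.397 0 0 0 0.8;-0.2 -0.415 -0.411 0 0 0 0.8;-0.195 -0.41 -0.426 0 0 0 0.8")

```text
time_s: 10.67
ee_pos: [0.507, -0.1039, 0.2369]
tcp_rot: [3.141, 0.001, 2.747]
contact_force: [0.3, 2.2, -1.1]
width: 0.0112
grip_force: 30.0
```

Call:
play_rows(deltas="-0.165 -0.397 -0.437 0 0 0 0.8;-0.16 -0.385 -0.45 0 0 0 0.8;-0.155 -0.373 -0.463 0 0 0 0.8;-0.15 -0.361 -0.476 0 0 0 0.8;-0.145 -0.349 -0.489 0 0 0 0.8")

```text
time_s: 11.08
ee_pos: [0.4992, -0.1225, 0.2138]
tcp_rot: [-3.142, 0.001, 2.747]
contact_force: [0.3, 0.6, -0.9]
width: 0.0113
grip_force: 30.0
```

Call:
play_rows(deltas="-0.137 -0.33 -0.498 0 0 0 0.8;-0.132 -0.317 -0.508 0 0 0 0.8;-0.127 -0.305 -0.518 0 0 0 0.8;-0.122 -0.293 -0.528 0 0 0 0.8;-0.117 -0.28 -0.538 0 0 0 0.8")

```text
time_s: 11.5
ee_pos: [0.4927, -0.1375, 0.1877]
tcp_rot: [3.141, 0.001, 2.747]
contact_force: [2.3, 1.6, -0.8]
width: 0.0114
grip_force: 30.0
```

Call:
play_rows(deltas="-0.108 -0.26 -0.548 0 0 0 0.8;-0.102 -0.245 -0.555 0 0 0 0.8;-0.096 -0.23 -0.562 0 0 0 0.8;-0.09 -0.215 -0.569 0 0 0 0.8;-0.084 -0.2 -0.576 0 0 0 0.8")

```text
time_s: 11.92
ee_pos: [0.4881, -0.1486, 0.1595]
tcp_rot: [3.141, 0.001, 2.747]
contact_force: [5.0, 4.0, -2.1]
width: 0.011
grip_force: 30.0
```

Call:
play_rows(deltas="-0.075 -0.18 -0.583 0 0 0 0.8;-0.069 -0.165 -0.588 0 0 0 0.8;-0.062 -0.15 -0.593 0 0 0 0.8;-0.056 -0.135 -0.598 0 0 0 0.8;-0.05 -0.12 -0.603 0 0 0 0.8")

```text
time_s: 12.33
ee_pos: [0.4852, -0.1556, 0.1298]
tcp_rot: [3.14, 0.0, 2.747]
contact_force: [6.2, 8.6, -1.7]
width: 0.0111
grip_force: 30.0
```

Call:
play_rows(deltas="0 0 -0.3 0 0 0 0.8;0 0 -0.3 0 0 0 0.8;-0.01 -0.02 -0.3 0 0 0 0.8;-0.01 -0.02 -0.3 0 0 0 0.8;-0.01 -0.02 -0.3 0 0 0 0.8")

```text
time_s: 12.75
ee_pos: [0.4845, -0.1572, 0.1152]
tcp_rot: [-3.141, 0.001, 2.747]
contact_force: [3.7, -0.7, -0.3]
width: 0.0111
grip_force: 30.0
```

Call:
play_rows(deltas="-0.01 -0.02 -0.25 0 0 0 0.8;-0.01 -0.02 -0.25 0 0 0 0.8;-0.01 -0.02 -0.25 0 0 0 0.8;0 0 -0.2 0 0 0 0.8;0 0 -0.2 0 0 0 0.8")

```text
time_s: 13.17
ee_pos: [0.4841, -0.1577, 0.1038]
tcp_rot: [-3.141, 0.0, 2.747]
contact_force: [2.5, -1.9, 0.8]
width: 0.0111
grip_force: 30.0
```

Call:
play_rows(deltas="0 0 -0.15 0 0 0 0.8;0 0 -0.15 0 0 0 0.8;0 0 -0.1 0 0 0 0.8;0 0 -0.1 0 0 0 0.8;0 0 -0.1 0 0 0 0.8")

```text
time_s: 13.58
ee_pos: [0.4841, -0.1578, 0.0983]
tcp_rot: [-3.141, 0.0, 2.748]
contact_force: [0.5, -3.5, 7.5]
width: 0.0108
grip_force: 30.0
```

Call:
play_rows(deltas="0 0 -0.05 0 0 0 0.8;0 0 -0.05 0 0 0 0.8;0 0 -0.05 0 0 0 0.8;0 0 0 0 0 0 0.8;0 0 0 0 0 0 0.8")

```text
time_s: 14.0
ee_pos: [0.4841, -0.1578, 0.097]
tcp_rot: [-3.141, 0.0, 2.748]
contact_force: [0.3, -3.6, 8.8]
width: 0.0109
grip_force: 30.0
```

Call:
play_rows(deltas="0 0 0 0 0 0 0.8;0 0 0 0 0 0 0.8;0 0 0 0 0 0 0.8;0 0 0 0 0 0 0.8;0 0 0 0 0 0 0.8")

```text
time_s: 14.42
ee_pos: [0.4841, -0.1578, 0.097]
tcp_rot: [-3.141, 0.0, 2.748]
contact_force: [0.6, -3.5, 7.9]
width: 0.0106
grip_force: 30.0
```

Call:
play_rows(deltas="0 0 0 0 0 0 0.8;0 0 0 0 0 0 0.8;0 0 0 0 0 0 0.8;0 0 0 0 0 0 0.8;0 0 0 0 0 0 0.8")

```text
time_s: 14.83
ee_pos: [0.4841, -0.1578, 0.097]
tcp_rot: [-3.141, 0.0, 2.748]
contact_force: [-0.1, -3.6, 8.8]
width: 0.0106
grip_force: 30.0
```

Call:
play_rows(deltas="0 0 0 0 0 0 0.8;0 0 0 0 0 0 0.8;0 0 0 0 0 0 0.8;0 0 0 0 0 0 0.8;0 0 0 0 0 0 0.8")

```text
time_s: 15.25
ee_pos: [0.4841, -0.1578, 0.097]
tcp_rot: [-3.141, 0.0, 2.748]
contact_force: [1.7, -3.8, 8.3]
width: 0.011
grip_force: 30.0
```

Call:
play_rows(deltas="0 0 0 0 0 0 1.4;0 0 0 0 0 0 2;0 0 0 0 0 0 3;0 0 0 0 0 0 3.2;0 0 0 0 0 0 3.2")

```text
time_s: 15.67
ee_pos: [0.4835, -0.1572, 0.0961]
tcp_rot: [-3.142, -0.001, 2.747]
contact_force: [0.3, 0.0, -0.2]
width: 0.0317
grip_force: 0.0
```

Call:
play_rows(deltas="0 0 0.4 0 0 0 3.2;0 0 1 0 0 0 3.2;0 0 1.2 0 0 0 3.2;0 0 1.2 0 0 0 3.2;0 0 0.7 0 0 0 3.2")

```text
time_s: 16.08
ee_pos: [0.4847, -0.1576, 0.1433]
tcp_rot: [3.141, 0.002, 2.747]
contact_force: [0.8, -0.1, -0.1]
width: 0.0322
grip_force: 0.0
```

```bash
python3 - <<'E'
from station import sensors, viewer
import cv2,numpy as np
f=viewer.grab_frame("side")[180:330,240:420]; cv2.imwrite("pics/s2.png",cv2.resize(f,None,fx=4,fy=4,interpolation=cv2.INTER_CUBIC)[...,::-1])
s=sensors.observe();print(s["time_s"],s["ee_pos"],s["contact_force"])
E
```

```text
16.1333 [ 0.48522266 -0.15779769  0.14407758] [ 0.66174722 -0.86428621  1.78822774]
```

View pics/s2.png

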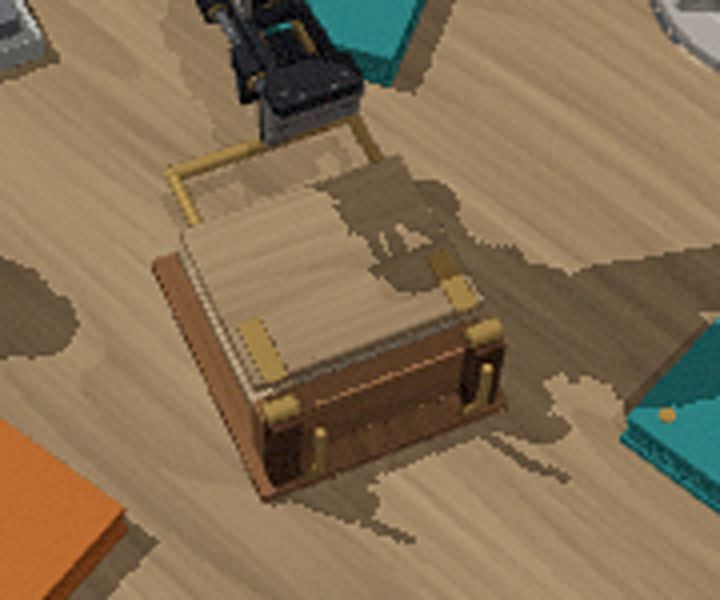

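The cover lies shut on the pack (board about (330,270), bar from (170,172) to (355,120)), with the fingers clear above it. To be safe, I'll press again from above with closed fingers.

Call:
play_rows(deltas="0 0 0 0 0 0 2;0 0 0 0 0 0 1;0 0 0 0 0 0 0;0 0 0 0 0 0 0;0 0 0 0 0 0 0")

```text
time_s: 16.55
ee_pos: [0.4838, -0.1573, 0.1409]
tcp_rot: [-3.142, -0.001, 2.747]
contact_force: [0.2, -0.3, 0.8]
width: 0.0012
grip_force: 0.0
```

Call:
play_rows(deltas="0 0 -0.6 0 0 0 0;0 0 -0.6 0 0 0 0;0 0 -0.4 0 0 0 0;0 0 -0.3 0 0 0 0;0 0 -0.2 0 0 0 0")

```text
time_s: 16.97
ee_pos: [0.4837, -0.1573, 0.1196]
tcp_rot: [-3.141, -0.001, 2.747]
contact_force: [-0.1, 0.6, 0.2]
width: 0.0004
grip_force: 0.0
```

Call:
play_rows(deltas="0 0 -0.1 0 0 0 0;0 0 -0.1 0 0 0 0;0 0 0 0 0 0 0;0 0 0 0 0 0 0;0 0 0 0 0 0 0")

```text
time_s: 17.38
ee_pos: [0.4841, -0.1574, 0.1186]
tcp_rot: [3.142, 0.0, 2.747]
contact_force: [-0.7, 0.4, 0.8]
width: 0.0002
grip_force: 0.7
```

Call:
play_rows(deltas="0 0 -0.05 0 0 0 0;0 0 -0.05 0 0 0 0;0 0 0 0 0 0 0;0 0 0 0 0 0 0;0 0 0 0 0 0 0")

```text
time_s: 17.8
ee_pos: [0.4841, -0.1575, 0.1175]
tcp_rot: [-3.142, 0.0, 2.747]
contact_force: [-1.2, 0.1, 3.9]
width: 0.0002
grip_force: 1.9
```

Call:
play_rows(deltas="0 0 -0.05 0 0 0 0;0 0 0 0 0 0 0;0 0 0 0 0 0 0;0 0 0 0 0 0 0;0 0 0 0 0 0 0")

```text
time_s: 18.22
ee_pos: [0.4841, -0.1575, 0.1169]
tcp_rot: [-3.142, 0.0, 2.747]
contact_force: [-1.4, -0.5, 4.5]
width: 0.0007
grip_force: 2.2
```

Call:
play_rows(deltas="0 0 -0.05 0 0 0 0;0 0 -0.05 0 0 0 0;0 0 -0.05 0 0 0 0;0 0 0 0 0 0 0;0 0 0 0 0 0 0")

```text
time_s: 18.63
ee_pos: [0.4841, -0.1575, 0.1155]
tcp_rot: [-3.141, 0.0, 2.747]
contact_force: [-3.3, -0.5, 6.0]
width: 0.0002
grip_force: 2.7
```

Call:
play_rows(deltas="0 0 0 0 0 0 0;0 0 0 0 0 0 0;0 0 0 0 0 0 0;0 0 0 0 0 0 0;0 0 0 0 0 0 0")

```text
time_s: 19.05
ee_pos: [0.4841, -0.1575, 0.1155]
tcp_rot: [-3.141, 0.0, 2.747]
contact_force: [-1.6, -0.4, 6.8]
width: 0.0002
grip_force: 2.7
```

Call:
play_rows(deltas="0 0 -0.05 0 0 0 0;0 0 -0.03 0 0 0 0;0 0 0 0 0 0 0;0 0 0 0 0 0 0;0 0 0 0 0 0 0")

```text
time_s: 19.47
ee_pos: [0.4841, -0.1576, 0.1148]
tcp_rot: [-3.141, 0.0, 2.747]
contact_force: [-2.2, -2.1, 6.4]
width: 0.0003
grip_force: 3.3
```

Call:
play_rows(deltas="0 0 0 0 0 0 0;0 0 0 0 0 0 0;0 0 0 0 0 0 0;0 0 0 0 0 0 0;0 0 0 0 0 0 0")

```text
time_s: 19.88
ee_pos: [0.4841, -0.1576, 0.1147]
tcp_rot: [-3.141, 0.0, 2.747]
contact_force: [-2.4, -1.2, 6.6]
width: 0.0004
grip_force: 3.3
```

Call:
play_rows(deltas="0 0 0 0 0 0 0;0 0 0 0 0 0 0;0 0 0 0 0 0 0;0 0 0 0 0 0 0;0 0 0 0 0 0 0")

```text
time_s: 20.3
ee_pos: [0.4841, -0.1576, 0.1148]
tcp_rot: [-3.141, 0.0, 2.747]
contact_force: [-1.8, -0.5, 6.1]
width: 0.0006
grip_force: 3.3
```

Call:
play_rows(deltas="0 0 0 0 0 0 0;0 0 0 0 0 0 0;0 0 0 0 0 0 0;0 0 0 0 0 0 0;0 0 0 0 0 0 0")

```text
time_s: 20.72
ee_pos: [0.4841, -0.1575, 0.1148]
tcp_rot: [-3.141, 0.0, 2.747]
contact_force: [-3.4, -1.5, 6.2]
width: 0.0006
grip_force: 3.3
```

Call:
play_rows(deltas="0 0 0.1 0 0 0 0;0 0 0.2 0 0 0 0;0 0 0.3 0 0 0 0;0 0 1 0 0 0 0;0 0 2 0 0 0 0")

```text
time_s: 21.13
ee_pos: [0.4827, -0.1569, 0.1496]
tcp_rot: [-3.141, -0.004, 2.747]
contact_force: [0.4, 0.8, 0.3]
width: 0.0003
grip_force: 0.0
```

Call:
play_rows(deltas="0 0 2 0 0 0 0;0 0 2 0 0 0 0;0 0 2 0 0 0 0;0 0 0 0 0 0 0;0 0 0 0 0 0 0")

```text
time_s: 21.55
ee_pos: [0.4848, -0.1576, 0.2118]
tcp_rot: [3.141, 0.003, 2.747]
contact_force: [-0.1, -0.7, -0.6]
width: 0.0009
grip_force: 0.0
```

```bash
python3 - <<'E'
from station import sensors, viewer
import cv2
f=viewer.grab_frame("side")[180:330,240:420]; cv2.imwrite("pics/s3.png",cv2.resize(f,None,fx=4,fy=4,interpolation=cv2.INTER_CUBIC)[...,::-1])
s=sensors.observe();print(s["time_s"],s["ee_pos"],s["contact_force"])
E
```

```text
21.6 [ 0.4840588  -0.15735784  0.21072321] [-0.79009133  0.37676111 -0.00447274]
```

View pics/s3.png

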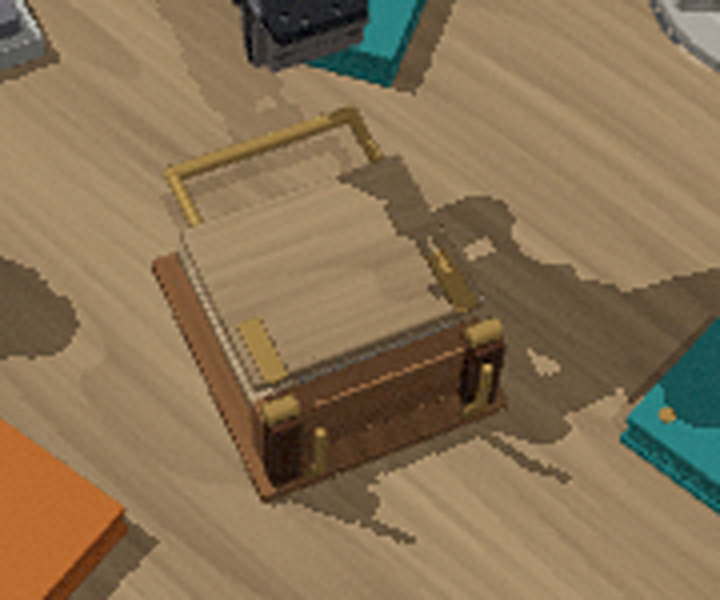

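The cover rests shut, with the bar at (170,172)–(350,112) and the gripper clear above it. Handing in.

```bash
python3 -c "
from station import close_job
print(close_job())"
```

```text
the job is handed in; nothing more can be done
None
```

The job is handed in, with no verdict shown: the pack is home and square against the fence, and the cover was lowered without dropping, pressed twice (about 8 N in the grip, then 6–7 N from above, each over a second) and let go, resting on the pack.

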